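Set the purge valve on a clamped cuvette

ROBOT

A 6-joint arm with a two-finger parallel gripper is mounted at the origin on a cart in front of the work surface, level with it; the furniture and walls round the work are solid. World frame = base frame: x ahead of the robot, y to its left, z up, the work surface at z = 0. Lengths are in mm, angles in rad, forces in N, time in s.
With the tool pointing down it reaches from about 300 to 1000 mm from the base axis. Payload 5.1 kg.
Tool frame: the origin (TCP) lies on the centre line of the jaws, within the pads' length; the fingertips stand 25 mm ahead of it and the grasp point (between the pads) lies 6 mm ahead of it; z points along the fingers, x is the direction in which the jaws open and shut, and the axes are right-handed (so a half turn about z gives the same grasp; the last joint's range is limited). The gripper opens to 95 mm and grips with 3 to 60 N. Pads are 20 mm wide; open, the fingers measure 119 mm over their backs; the gripper's body (75 mm by 180 mm) begins 59 mm behind the grasp point.
Start: joints at [-1.331, 0.124, 1.65, -0, 1.367, -0.083], TCP at [206.162, -616.427, 239.656] pointing down, gripper open.
Joint ranges: [-2.61, 2.61], [-1.02, 2.33], [0.03, 2.71], [-1.35, 4.49], [0.32, 2.68], [-2.91, 2.91]. Speed limits (rad/s): [2.57, 2.57, 3.14, 3.14, 3.14, 3.14].

INTERFACE

Orientations are given as [roll, pitch, yaw] about the fixed x, y, z axes, in that order (R = Rz(yaw) Ry(pitch) Rx(roll)).
In Python, from plant import telemetry, eyes, order gives the robot as it stands. The module is installed in compiled form; this text tells all that it offers.
- The arm moves only by the tool step_arm, never from a script. Its argument "deltas" is a list of rows, each a list of 2 entries, a list of its own where there are three numbers: the shift along the world's x, y, z in m, then the turn about the world's z in degrees. A call has exactly 8 rows; each row is the pose to reach, as a shift and turn from the pose measured when the call began; what a row does not reach only later rows make up. A row lasts 1/10 s, in which the tool goes at most 50 mm and 8.59 degrees, less where a joint would pass 70% of its speed; a pose out of reach is approached as far as the arm can. A call with a gripper value outside its range is refused whole. "fingers" is the opening, from 0 (shut) to 1 (fully open), set as the call begins (left out, the last holds). The fingers move at their own pace and stop on an object; "grip_force" is the grip in N (left out, the last holds). Time passes only in rows, so rows that repeat a pose let the fingers close, or fill a call up. It gives the time, the measured TCP pose, the force and the opening at its end, in the units of the state.
- telemetry.read_state(): the state, without advancing time (a new reading comes with each control period).
- eyes.camera(name): name is "scene" or "top" or "wrist"; returns the picture (384x512x3 uint8, blue, green, red); there is no depth.
- eyes.calibration(name): a dict with "K" (3x3 intrinsics, pixels), "R" (3x3) and "t" (3): a world point X has camera coordinates R X + t. Camera axes: x right, y down, z forward; pixel columns grow to the right and rows downward; lengths in mm; the calibration is good to about 2 mm. A picture is of the moment at which its call begins: read the wrist's pose just before it. calibration takes no time and is no camera call; for the wrist camera it gives the pose at the moment of the call.
- order.hand_in(): hands the job in, once; it reports no verdict.
The state is a dict: "clock": time; "joint_pos": joint angles; "joint_vel": joint speeds; "joint_efforts": joint torques, N m; "eef_pos": TCP position; "orientation": TCP orientation; "ft_force": force on the tool from outside, world axes, zero at the start; "ft_torque": the same for the moment, N m; "grip_width": opening from 0.0 (shut) to 1.0 (fully open).
Only numpy, scipy, OpenCV 4.12 (cv2) and the standard library are available. Lean on these libraries where they do the work, as an engineer would, in place of code of your own. Each camera call takes 0.05 s, during which the arm holds its last target.

TASK

First swing the hinged clamp lever of the cuvette socket down until it is fully shut. Then turn the valve wheel clockwise (seen from above) by its crank handle until it comes up against its closed stop, and from there back it off exactly two full turns. Finish gripping the crank handle between the fingers with the wheel still at that setting (do not let go), and leave the things standing around where they are.

Things in the scene. Friction and masses are not known exactly. Their poses are not given: they have to be found in the camera images.
- manifold: purge manifold, fixed on the counter: aluminium plate 150 (x) x 300 (y) x 12 mm with a valve and level hand wheel at y = -80 mm and a grey socket block (60 x 62 mm, top at z = 52) holding a fixed cuvette (mouth at z = 64) at y = +90. Origin: centre of the plate's underside; x points roughly away from the robot, z up. Lever, wheel and handle apart, nothing on it is higher than 75 mm
- clamp_lever (a joint): angle of the clamp lever (rad): 0 = fully shut (lever level, sealing pad on the cuvette's mouth, end stop), grows as it is lifted, 1.5 = fully open, nearly upright; starts at 0.9 to 1.35. It turns about the line through lever_hinge along the manifold's y. It stays where it is left; moving it takes about 1.5 N at the cross bar
- lever_hinge (a point): hinge axis of the clamp lever, midway between its arms; manifold frame x = +23, y = +90, z = +66 mm
- lever_bar (a point): centre of the cross bar at the lever's free end: round steel bar 12 mm thick, 52 mm long along the manifold's y, 85 mm from the hinge. Lever shut, it lies on the robot's side of the block (manifold x = -62, z = +66 mm); lever upright, above the hinge. To shut the lever push the bar from behind and above, towards the robot and down
- wheel_center (a point): centre of the hand wheel on its vertical axis, in the plane of the rim: manifold frame x = 0, y = -80, z = +82 mm. Rim: ring of 45 mm mean radius, bar 12 mm thick, rim top at z = 88 mm; the hub's top is at 90 mm
- valve_wheel (a joint): angle of the valve wheel (rad), counted over turns: 0 = closed, at its hard stop; grows counter-clockwise seen from above (opening), up to 18.85 (three turns); starts at 2.2 to 5.5. At value q the crank handle stands at the angle pi + q about the wheel's axis, counter-clockwise from the manifold's +x. It stays where it is left; turning takes about 2 N at the handle
- crank_handle: upright black crank handle on the rim of the wheel, 45 mm from the wheel's axis: 18 mm diameter, 42 mm tall, free to revolve on its own pin, so that fingers gripping it from above can carry it round in a circle without turning. Origin: centre of its lower end, 89.5 mm above the counter; z up. Its rotation about z is of no importance (it is round)
- handle_middle (a point): point on the crank handle's axis 22 mm above its lower end (111.5 mm above the counter), where to grip it
- beaker: bystander: glass beaker, 44 mm diameter, 54 mm high, standing behind the manifold; origin at the centre of its base
- brown_bottle: bystander: brown bottle with black cap, 50 mm diameter, 92 mm high, standing behind the manifold near the socket end; origin at the centre of its base
- brass_weight: bystander: brass weight with a knob, 25 mm diameter, 34 mm high, standing in front of the manifold; origin at the centre of its base
- cork: bystander: cork, 26 mm diameter, 26 mm high, standing on the base plate between the valve and the socket; origin at the centre of its base
- dropper_bottle: bystander: small dark dropper bottle, 37 mm diameter, 101 mm high, standing on the counter at the right; origin at the centre of its base

How it is judged (in metres and radians):
On the way, in this order (a step that is already met when the one before it is completed fails the run):
1. the clamp lever is fully shut (value of joint clamp_lever below 0.1 rad), for 0.2 s.
2. with the lever shut, the valve wheel stands at its closed stop (value of joint each of valve_wheel, clamp_lever below 0.1 rad), for 0.2 s.
At the end, for the whole second after the job is handed in: The valve wheel stands still two turns (12.57 rad, within 0.26 rad or 15 degrees) from its closed stop, the clamp lever is shut (below 0.10 rad), and the fingers still hold the crank handle: pressed on it with more than 2 N, the grasp point within 30 mm of the handle's middle (value of joint valve_wheel between 12.306 and 12.826 rad and velocity of joint valve_wheel between -0.1 and 0.1 rad/s and value of joint clamp_lever below 0.1 rad and contact force between the fingers and crank_handle above 2 N and distance between the grasp point and handle_middle below 0.03 m); the arm keeps its last pose, push and grip.
It fails at once if the glass beaker is moved by more than 25 mm or tipped over (distance of beaker from where it was at the start of the episode above 0.025 m or angle between beaker's own z axis and vertical above 0.6 rad).
It fails at once if the brown bottle is moved by more than 25 mm or tipped over (distance of brown_bottle from where it was at the start of the episode above 0.025 m or angle between brown_bottle's own z axis and vertical above 0.6 rad).
It fails at once if the brass weight is moved by more than 25 mm or tipped over (distance of brass_weight from where it was at the start of the episode above 0.025 m or angle between brass_weight's own z axis and vertical above 0.6 rad).
It fails at once if the cork is moved by more than 25 mm or tipped over (distance of cork from where it was at the start of the episode above 0.025 m or angle between cork's own z axis and vertical above 0.6 rad).
It fails at once if the dropper bottle is moved by more than 25 mm or tipped over (distance of dropper_bottle from where it was at the start of the episode above 0.025 m or angle between dropper_bottle's own z axis and vertical above 0.6 rad).
It also fails if it takes over 69 s, if anything falls off the work surface, if the arm or the gripper's body presses on something with over 40 N, if the wrist force passes 120 N, or if a joint passes its speed limit or range.

## Working session

There is one attempt and no reset: what is moved stays moved. The work goes in short steps, Python scripts to look and compute and a tool call to move; the robot and the scene stay as the last step left them, time stands still between calls to the robot, and variables do not carry over. Pictures are saved under pics/ and viewed, and the job is handed in when it is done.

Besides the shell and the picture viewer there is one more tool, called after "Emit:" in YAML: its name, and indented under it one key for each argument. step_arm: Moves the arm, as the interface text tells. Its arguments: {"type":"object","properties":{"deltas":{"type":"array"},"fingers":{"type":"number"},"grip_force":{"type":"number"}},"required":["deltas"]}

```bash
mkdir -p pics
python3 - <<'E'
from plant import telemetry, eyes, order
import cv2
s=telemetry.read_state();print(s)
for n in ("scene","top"):
    im=eyes.camera(n);cv2.imwrite(f"pics/{n}0.png",im)
    c=eyes.calibration(n);print(n,c)
E
```

```text
{'clock': 0.0, 'joint_pos': array([-1.33061240e+00,  1.24511421e-01,  1.65165547e+00, -1.94192057e-05,
        1.36750314e+00, -8.26167196e-02]), 'joint_vel': array([ 4.98978165e-04,  6.93748432e-04, -2.77139518e-03, -6.71745260e-04,
       -7.80126703e-05, -1.47878323e-04]), 'joint_efforts': array([ 1.19253713e-03, -4.17601526e+01, -3.59926379e+01,  7.74933561e-02,
        4.91140480e-02, -1.74414963e-04]), 'eef_pos': array([ 206.01270014, -615.87036407,  238.39386961]), 'orientation': array([-3.14144017e+00,  2.07185829e-03, -1.24799158e+00]), 'ft_force': array([ 0.05481738,  0.25956579, -0.0628606 ]), 'ft_torque': array([ 0.0065677 , -0.02045809, -0.00990031]), 'grip_width': 1.004147767262715}
scene {'K': array([[457.02041754,   0.        , 253.47305335],
       [  0.        , 457.02041754, 184.5078337 ],
       [  0.        ,   0.        ,   1.        ]]), 'R': array([[-0.82043554, -0.57171796,  0.00490814],
       [-0.36460267,  0.51656669, -0.77474109],
       [ 0.44039802, -0.63741465, -0.63225956]]), 't': array([ 450.26418385,  312.70544517, 1162.81003385])}
top {'K': array([[356.53203858,   0.        , 249.33366756],
       [  0.        , 356.53203858, 187.97304101],
       [  0.        ,   0.        ,   1.        ]]), 'R': array([[-0.0071992 , -0.99992727,  0.00967556],
       [-0.9958955 ,  0.00629649, -0.09029129],
       [ 0.0902238 , -0.01028587, -0.9958684 ]]), 't': array([ -24.85270286,  566.75798505, 1290.39178149])}
```

View pics/scene0.png

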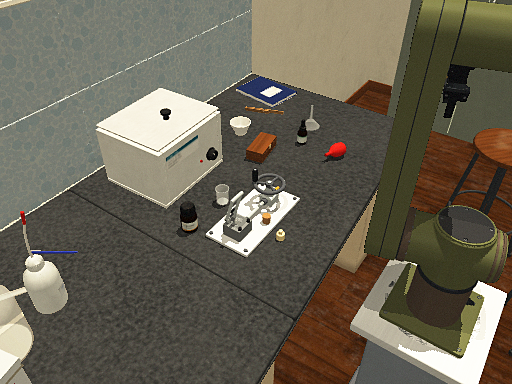

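View pics/top0.png

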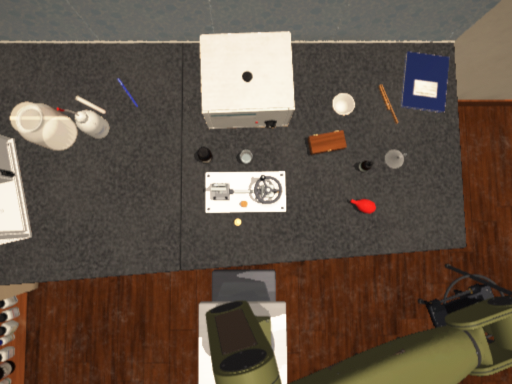

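The scene view shows the plate around (253,215), with the lever raised at (236,205) and the handle at (254,175). In the top view the plate spans x 205–286 and y 171–213. The wheel is near (266,190). I'll measure the plate corners and zoom in.

```bash
cat > h.py <<'E'
import numpy as np,cv2
from plant import telemetry, eyes, order
def ray(c,u,v):
    K,R,t=[np.array(c[k]) for k in("K","R","t")]
    d=R.T@np.linalg.solve(K,[u,v,1.]);o=-R.T@t
    return o,d/np.linalg.norm(d)
def plane(c,u,v,z):
    o,d=ray(c,u,v);return o+d*(z-o[2])/d[2]
def proj(c,X):
    p=c["K"]@(c["R"]@np.array(X,float)+c["t"]);return p[:2]/p[2]
E
python3 - <<'E'
from h import *
im=cv2.imread("pics/top0.png");c=eyes.calibration("top")
m=(im.min(axis=2)>170).astype(np.uint8)
m[:, :195]=0;m[:,295:]=0;m[:160]=0;m[225:]=0
n,l,st,_=cv2.connectedComponentsWithStats(m);print(st)
k=1+np.argmax(st[1:,4]);pts=cv2.findContours((l==k).astype(np.uint8),0,1)[0][0]
for p in cv2.boxPoints(cv2.minAreaRect(pts)):print(p,plane(c,*p,12))
cv2.imwrite("pics/topz.png",cv2.resize(im[140:240,185:305],None,fx=6,fy=6,interpolation=3)[:600])
s=cv2.imread("pics/scene0.png")
cv2.imwrite("pics/scz.png",cv2.resize(s[155:260,170:310],None,fx=5.5,fy=5.5,interpolation=3))
E
```

```text
[[     0      0    512    384 194033]
 [   242    160      8      3     15]
 [   205    171     81     42   2355]
 [   263    176      1      1      1]
 [   265    179     14     13     90]
 [   259    181      5      5     18]
 [   258    187      1      1      1]
 [   263    193      1      2      2]
 [   264    192     14      9     70]
 [   217    198      7      1      7]
 [   257    199      1      2      2]
 [   237    220      4      4     14]]
[204.4415  172.02292] [628.79626396 138.68334448  12.        ]
[284.77707 170.84149] [ 631.49271516 -162.21638095   12.        ]
[285.37015 211.17102] [ 480.51504528 -161.97656943   12.        ]
[205.03458 212.35245] [478.21911605 135.86412004  12.        ]
```

View pics/topz.png

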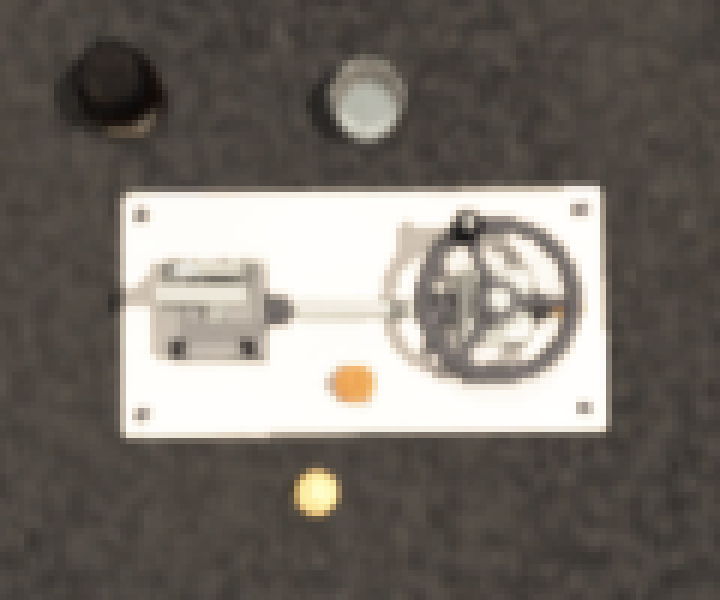

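View pics/scz.png

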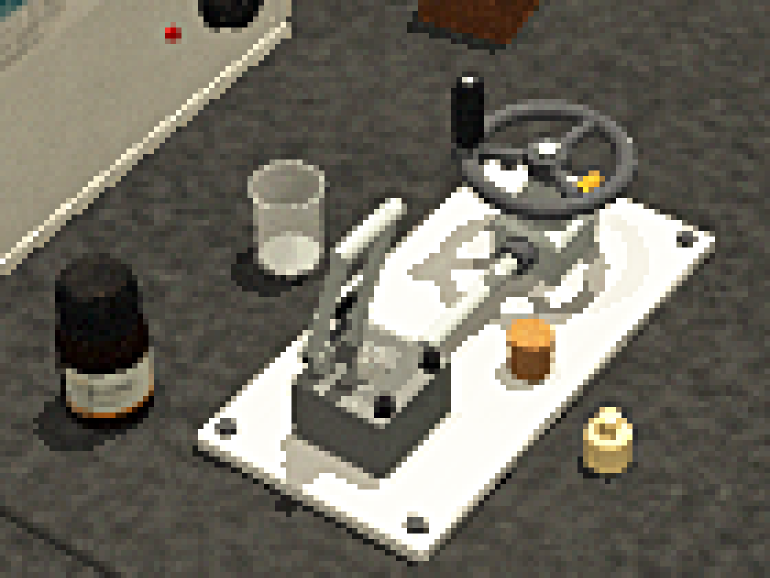

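Run:
```python
from h import *
T=eyes.calibration("top");S=eyes.calibration("scene")
def tri(a,b):
    o1,d1=ray(T,*a);o2,d2=ray(S,*b)
    A=np.c_[d1,-d2];k=np.linalg.lstsq(A,o2-o1,rcond=None)[0]
    p,q=o1+k[0]*d1,o2+k[1]*d2;return (p+q)/2,np.linalg.norm(p-q)
tz=lambda x,y:((x+.5)/6+185-.5,(y+.5)/6+140-.5)
sz=lambda x,y:((x+.5)/5.5+170-.5,(y+.5)/5.5+155-.5)
print("bar",tri(tz(206,292),sz(371,229)))
print("handle top",plane(T,*tz(466,222),131.5),plane(S,*sz(467,82),131.5))
print("wheel",plane(T,*tz(499,298),88),plane(S,*sz(549,160),85))
ya=.009;c=np.array([554.8,-12.4])
R=np.array([[np.cos(ya),-np.sin(ya)],[np.sin(ya),np.cos(ya)]])
for p in((0,-80),(23,90),(-62,90)):print(p,c+R@p)
for n,a in dict(beaker=(366,115),brown=(125,85)).items():print(n,plane(T,*tz(*a),20))
print("cork",plane(T,*tz(355,385),38),"brass",plane(T,*tz(316,492),30))
for a in(1.0,1.1,1.2,1.3):
  w=c+R@[23-85*np.cos(a),90];z=66+85*np.sin(a)
  t=proj(T,[*w,z]);s=proj(S,[*w,z]);print(a,w,z,(t-[184.5,139.5])*6,(s-[169.5,154.5])*5.5)
```

```text
bar (array([554.47383736,  73.80996698, 150.13209001]), np.float64(1.2819237430352863))
handle top [595.65670334 -71.85123766 131.5       ] [597.77630002 -74.60286145 131.5       ]
wheel [556.01946085 -92.77869351  88.        ] [553.52269369 -92.12333221  85.        ]
(0, -80) [555.51999028 -92.39676002]
(23, 90) [576.98907944  77.80335223]
(-62, 90) [491.99252192  77.03836256]
beaker [676.78434651 -15.52461336  20.        ]
brown [696.50778512 134.40155867  20.        ]
cork [507.90434368  -7.80694402  38.        ] brass [443.38763788  16.31854925  30.        ]
1.0 [531.06524342  77.39002655] 137.5250337086712 [202.39060881 337.06353625] [403.99586053 269.75980458]
1.1 [538.43497061  77.45635588] 141.75262560522202 [201.69756561 323.40254478] [391.93283269 257.89852498]
1.2 [546.18991772  77.52615229] 145.22332230721423 [201.10023436 309.08321452] [379.28112159 246.89746499]
1.3 [554.25259987  77.59871839] 147.9024457604614 [200.60646762 294.27337053] [366.18775973 236.88065551]
```

Emit:
step_arm:
  deltas:
    - [[0.022,0.039,0],-3]
    - [[0.044,0.078,0],-6]
    - [[0.066,0.117,0],-9]
    - [[0.088,0.156,0],-12]
    - [[0.11,0.195,0],-15]
    - [[0.132,0.234,0],-18]
    - [[0.154,0.273,0],-18.5]
    - [[0.176,0.312,0],-18.5]
  fingers: 0
  grip_force: 30

```text
clock: 0.9
eef_pos: [382.4, -302.1, 238.1]
orientation: [3.142, 0.002, -1.571]
ft_force: [1.3, 0.5, 0.8]
grip_width: 0.382
```

Emit:
step_arm:
  deltas:
    - [[0.024,0.042,0],0]
    - [[0.048,0.084,0],0]
    - [[0.072,0.126,0],0]
    - [[0.096,0.168,0],0]
    - [[0.12,0.21,0],0]
    - [[0.144,0.252,0],0]
    - [[0.168,0.294,0],0]
    - [[0.192,0.336,0],0]

```text
clock: 1.7
eef_pos: [574.8, 36.0, 237.7]
orientation: [3.141, 0.002, -1.571]
ft_force: [0.6, -0.5, 0.2]
grip_width: 0.003
```

Emit:
step_arm:
  deltas:
    - [[0.02,0.03,0],0]
    - [[0.02,0.043,0],0]
    - [[0.02,0.043,-0.02],0]
    - [[0.02,0.043,-0.04],0]
    - [[0.02,0.043,-0.055],0]
    - [[0.02,0.043,-0.07],0]
    - [[0.02,0.043,-0.07],0]
    - [[0.02,0.043,-0.07],0]

```text
clock: 2.5
eef_pos: [594.7, 78.6, 167.6]
orientation: [3.141, 0.002, -1.572]
ft_force: [-0.2, 0.6, 0.2]
grip_width: 0.006
```

Run:
```python
from h import *
s=eyes.camera("scene");w=eyes.camera("wrist")
cv2.imwrite("pics/s1.png",cv2.resize(s[125:260,170:310],None,fx=4.4,fy=4.4,interpolation=3))
cv2.imwrite("pics/w1.png",w)
x=telemetry.read_state();print(x["eef_pos"],x["ft_force"],x["grip_width"])
```

```text
[595.45172622  78.77771062 168.91192848] [0.17743132 0.54560284 0.43491335] 0.005857977953363106
```

View pics/s1.png

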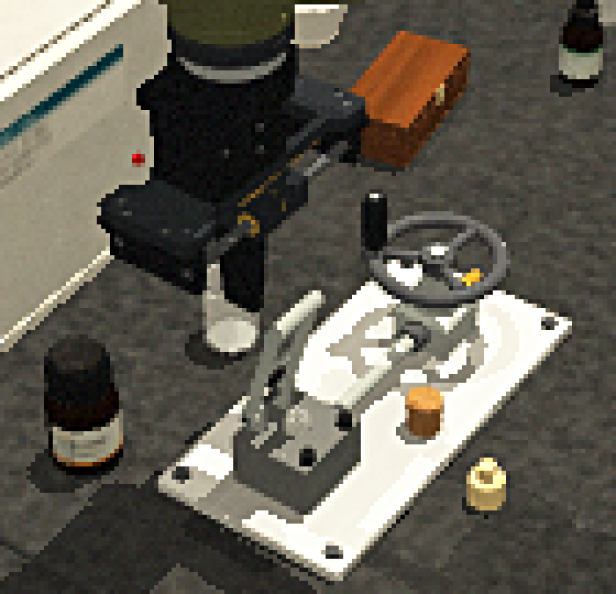

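View pics/w1.png

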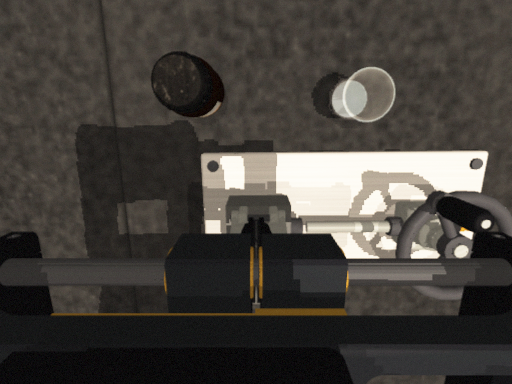

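Emit:
step_arm:
  deltas:
    - [[-0.018,0,-0.003],0]
    - [[-0.027,0,-0.005],0]
    - [[-0.036,0,-0.008],0]
    - [[-0.044,0,-0.012],0]
    - [[-0.052,0,-0.016],0]
    - [[-0.06,0,-0.021],0]
    - [[-0.054,0,-0.01],0]
    - [[-0.054,0,0.01],0]

```text
clock: 3.4
eef_pos: [539.9, 78.8, 177.4]
orientation: [3.137, 0.002, -1.571]
ft_force: [-0.4, 0.2, 0.4]
grip_width: 0.006
```

Run:
```python
from h import *
s=eyes.camera("scene")
cv2.imwrite("pics/s2.png",cv2.resize(s[125:260,170:310],None,fx=4.4,fy=4.4,interpolation=3))
```

```text
(no output)
```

View pics/s2.png

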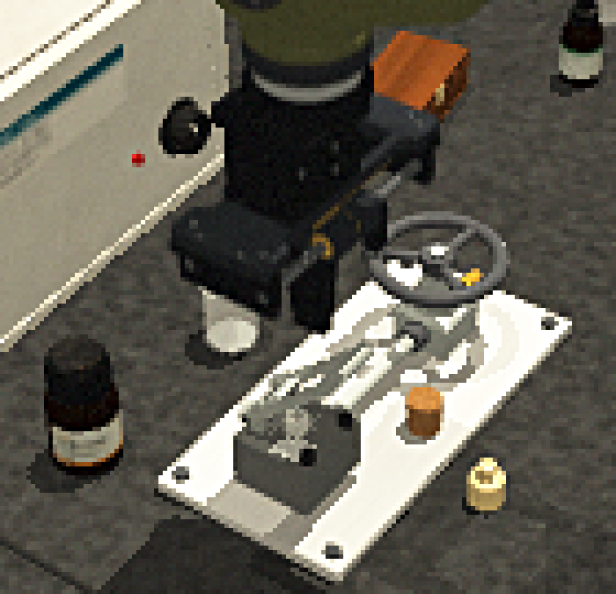

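Run:
```python
from h import *
S=eyes.calibration("scene")
for a in(0.,.2,.4,.5,.6,.7,.8,.9,1.):
  X=np.array([577-85*np.cos(a),77.5,66+85*np.sin(a)]);s=proj(S,X)
  print(a,X,((s-[169.5,124.5])*4.4).round())
```

```text
0.0 [492.   77.5  66. ] [374. 455.]
0.2 [493.69434088  77.5         82.88689312] [372. 435.]
0.4 [498.70981551  77.5         99.1005591 ] [365. 413.]
0.5 [502.40548224  77.5        106.75117078] [360. 402.]
0.6 [506.84647273  77.5        113.99461024] [355. 391.]
0.7 [511.98841408  77.5        120.75850342] [348. 380.]
0.8 [517.77992971  77.5        126.97526773] [340. 369.]
0.9 [524.1631527   77.5        132.58278732] [332. 358.]
1.0 [531.074304    77.5        137.52503371] [323. 348.]
```

Emit:
step_arm:
  deltas:
    - [[-0.022,-0.001,0],0]
    - [[-0.025,-0.001,-0.014],0]
    - [[-0.03,-0.001,-0.028],0]
    - [[-0.037,-0.001,-0.042],0]
    - [[-0.042,-0.001,-0.056],0]
    - [[-0.045,-0.001,-0.069],0]
    - [[-0.046,-0.001,-0.078],0]
    - [[-0.046,-0.001,-0.083],0]

```text
clock: 4.25
eef_pos: [496.2, 77.9, 98.3]
orientation: [-3.139, 0.002, -1.571]
ft_force: [-0.1, 0.0, 1.4]
grip_width: 0.009
```

Run:
```python
from h import *
s=eyes.camera("scene")
cv2.imwrite("pics/s3.png",cv2.resize(s[125:260,170:310],None,fx=4.4,fy=4.4,interpolation=3))
print(telemetry.read_state())
```

```text
{'clock': 4.3, 'joint_pos': array([ 0.04755674, -0.07175165,  2.10067909,  0.00257935,  1.11020051,
        1.61794033]), 'joint_vel': array([-0.00259957, -0.01350449, -0.01414808, -0.0018076 ,  0.0192565 ,
       -0.00079419]), 'joint_efforts': array([ 1.02979986e-01, -3.03484905e+01, -3.36341429e+01,  3.49064393e-02,
       -1.20974067e-01, -5.55807867e-05]), 'eef_pos': array([496.20938464,  77.89457682,  98.08634237]), 'orientation': array([-3.13924103e+00,  2.42688960e-03, -1.57152436e+00]), 'ft_force': array([-0.9678201 , -0.3899202 ,  0.07699846]), 'ft_torque': array([-0.00796234,  0.01595517,  0.00123957]), 'grip_width': -0.0012542924697456768}
```

View pics/s3.png

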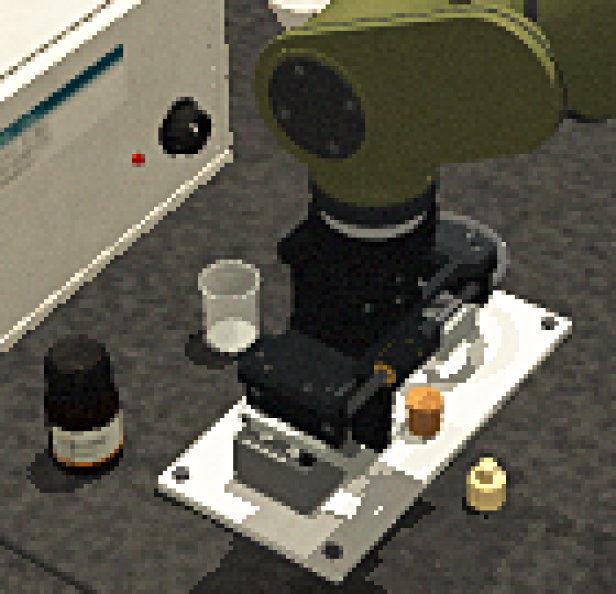

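The fingers are on the bar and the force is still low, so I'll press further until I reach the stop.

Emit:
step_arm:
  deltas:
    - [[0,0,-0.002],0]
    - [[0,0,-0.004],0]
    - [[0,0,-0.006],0]
    - [[0,0,-0.006],0]
    - [[0,0,-0.006],0]
    - [[0,0,-0.006],0]
    - [[0,0,-0.006],0]
    - [[0,0,-0.006],0]

```text
clock: 5.1
eef_pos: [497.3, 78.0, 96.2]
orientation: [-3.139, 0.002, -1.571]
ft_force: [-10.4, -0.5, 19.3]
grip_width: 0.002
```

Emit:
step_arm:
  deltas:
    - [[0,0,0.03],0]
    - [[0,0,0.065],0]
    - [[0.01,-0.02,0.09],0]
    - [[0.03,-0.05,0.11],0]
    - [[0.05,-0.08,0.12],0]
    - [[0.07,-0.11,0.12],0]
    - [[0.07,-0.11,0.12],0]
    - [[0.07,-0.11,0.12],0]
  fingers: 0.5

```text
clock: 5.9
eef_pos: [567.6, -32.4, 216.2]
orientation: [-3.139, 0.003, -1.573]
ft_force: [-0.9, 0.0, 0.0]
grip_width: 0.498
```

Run:
```python
from h import *
s=eyes.camera("scene")
cv2.imwrite("pics/s4.png",cv2.resize(s[125:260,170:310],None,fx=4.4,fy=4.4,interpolation=3))
print(telemetry.read_state()["eef_pos"])
np.save("wc.npy",eyes.calibration("wrist"),allow_pickle=True)
t=eyes.camera("top");w=eyes.camera("wrist")
cv2.imwrite("pics/t4.png",cv2.resize(t[140:240,185:305],None,fx=6,fy=6,interpolation=3));cv2.imwrite("pics/w4.png",w)
```

```text
[567.12838625 -31.80448442 215.98289115]
```

View pics/s4.png

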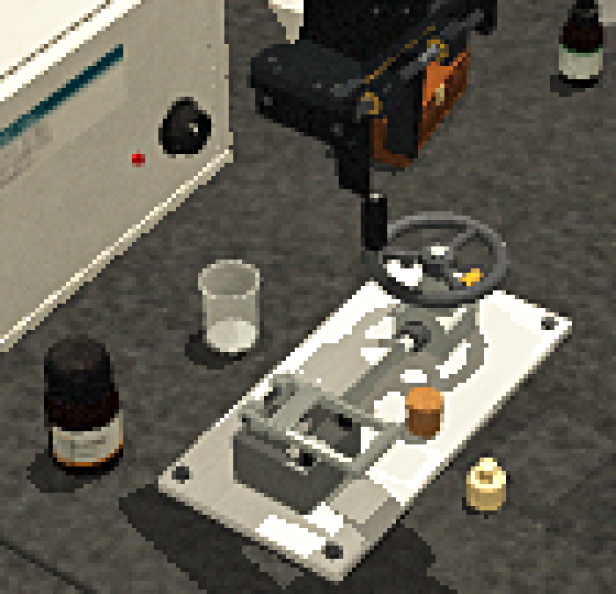

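View pics/w4.png

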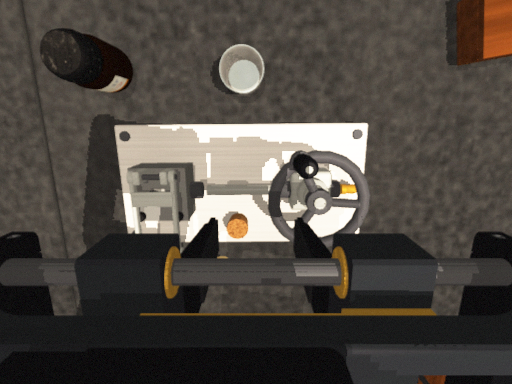

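View pics/t4.png

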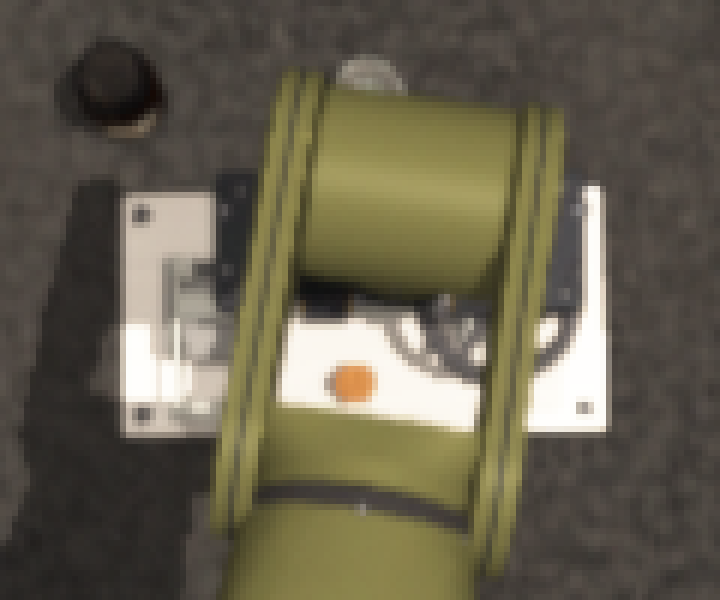

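Run:
```python
from h import *
c=np.load("wc.npy",allow_pickle=True).item()
im=cv2.imread("pics/w4.png")
g=cv2.cvtColor(im,6)
print("handle",plane(c,309,168,131.5),"hub",plane(c,319,202,90))
# rim fit: centre from outer edge extremes
print("rim L/R",plane(c,270,202,85),plane(c,370,202,85),plane(c,319,151,85))
cv2.imwrite("pics/w4z.png",cv2.resize(im[140:260,255:385],None,fx=5,fy=5,interpolation=3))
```

```text
handle [600.61560748 -73.95118344 131.5       ] hub [560.49532234 -92.71979881  90.        ]
rim L/R [558.99817095 -45.38329352  85.        ] [ 559.126178   -144.20137601   85.        ] [609.23197519 -91.10266795  85.        ]
```

View pics/w4z.png

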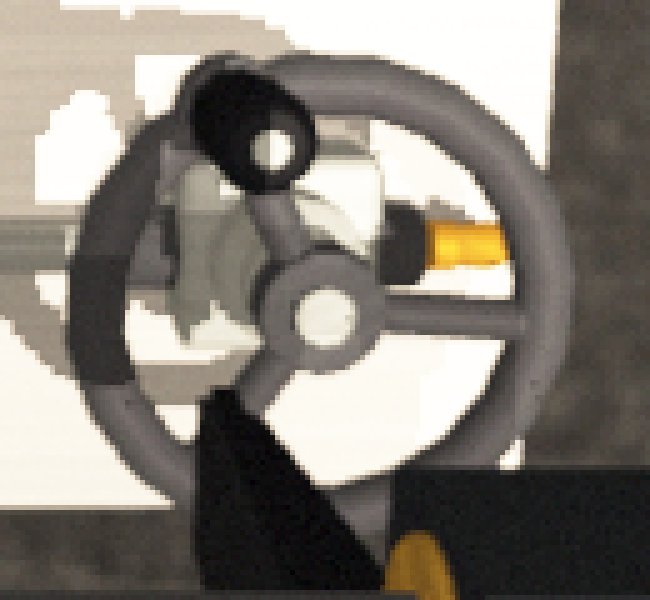

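Emit:
step_arm:
  deltas:
    - [[0.016,-0.021,0],0]
    - [[0.031,-0.042,0],0]
    - [[0.031,-0.042,0],0]
    - [[0.031,-0.042,-0.025],0]
    - [[0.031,-0.042,-0.05],0]
    - [[0.031,-0.042,-0.075],0]
    - [[0.031,-0.042,-0.097],0]
    - [[0.031,-0.042,-0.097],0]

```text
clock: 6.85
eef_pos: [594.7, -71.3, 115.0]
orientation: [3.137, 0.004, -1.569]
ft_force: [-0.6, -0.1, 0.2]
grip_width: 0.496
```

Emit:
step_arm:
  deltas:
    - [[0,0,0],0]
    - [[0,0,0],0]
    - [[0,0,0],0]
    - [[0,0,0],0]
    - [[0,0,0],0]
    - [[0,0,0],0]
    - [[0,0,0],0]
    - [[0,0,0],0]
  fingers: 0
  grip_force: 30

```text
clock: 7.65
eef_pos: [595.4, -71.8, 116.3]
orientation: [3.138, 0.004, -1.569]
ft_force: [-1.0, -1.5, 5.3]
grip_width: 0.182
```

Run:
```python
from h import *
s=eyes.camera("scene")
cv2.imwrite("pics/s5.png",cv2.resize(s[125:260,170:310],None,fx=4.4,fy=4.4,interpolation=3))
x=telemetry.read_state();print(x["eef_pos"],x["ft_force"],x["grip_width"])
```

```text
[595.38925892 -71.78232655 116.31928596] [-1.0088653  -1.4749892   5.75164949] 0.1841735997133105
```

View pics/s5.png

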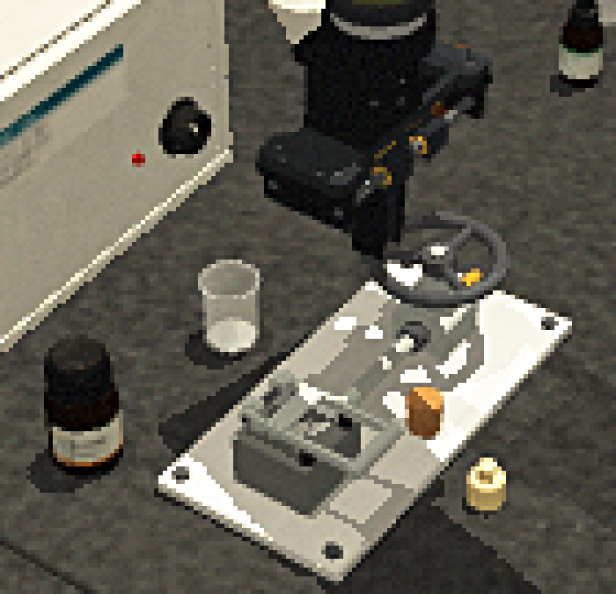

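Emit:
step_arm:
  deltas:
    - [[0.0037,-0.011,0.001],0]
    - [[0.0044,-0.023,0.002],0]
    - [[0.002,-0.0345,0.002],0]
    - [[-0.003,-0.045,0.002],0]
    - [[-0.011,-0.0535,0.002],0]
    - [[-0.0205,-0.06,0.002],0]
    - [[-0.032,-0.064,0.002],0]
    - [[-0.0435,-0.0645,0.002],0]

```text
clock: 8.5
eef_pos: [551.1, -138.0, 116.5]
orientation: [3.138, 0.002, -1.57]
ft_force: [2.3, -1.3, -4.6]
grip_width: 0.187
```

Emit:
step_arm:
  deltas:
    - [[-0.011,0.0025,0],0]
    - [[-0.0215,0.0075,0],0]
    - [[-0.03,0.0155,0],0]
    - [[-0.0365,0.0255,0],0]
    - [[-0.04,0.034,0],0]
    - [[-0.041,0.042,0],0]
    - [[-0.041,0.047,0],0]
    - [[-0.041,0.047,0],0]

```text
clock: 9.3
eef_pos: [510.7, -93.3, 116.5]
orientation: [3.141, -0.007, -1.567]
ft_force: [6.9, -12.2, -6.7]
grip_width: 0.187
```

Run:
```python
from h import *
s=eyes.camera("scene")
cv2.imwrite("pics/s6.png",cv2.resize(s[125:260,170:310],None,fx=4.4,fy=4.4,interpolation=3))
x=telemetry.read_state();print(x["eef_pos"],x["ft_force"],x["grip_width"])
```

```text
[510.72537251 -93.35192103 116.46721213] [  6.57638139 -11.1832207   -7.31798004] 0.18267569632229116
```

View pics/s6.png

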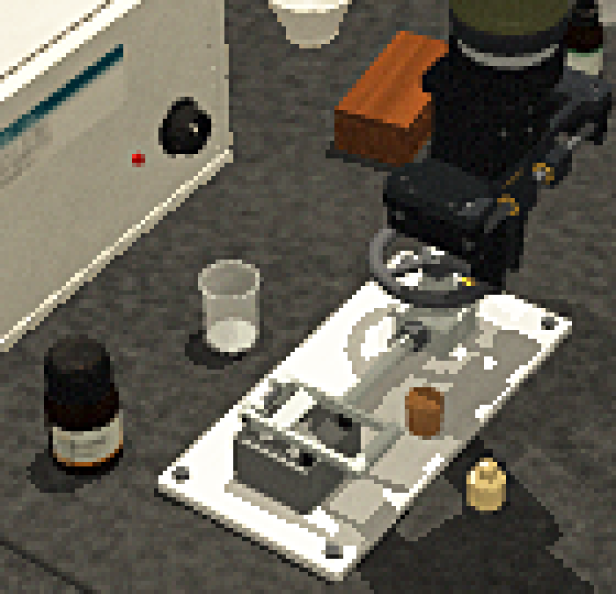

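Emit:
step_arm:
  deltas:
    - [[0,0.004,0],0]
    - [[0,0.008,0],0]
    - [[0,0.008,0],0]
    - [[0,0.008,0],0]
    - [[0,0.008,0],0]
    - [[0,0.008,0],0]
    - [[0,0.008,0],0]
    - [[0,0.008,0],0]

```text
clock: 10.15
eef_pos: [510.8, -92.6, 116.5]
orientation: [-3.141, -0.024, -1.566]
ft_force: [4.1, -30.5, -9.2]
grip_width: 0.182
```

Emit:
step_arm:
  deltas:
    - [[0.0014,-0.012,-0.001],0]
    - [[0.006,-0.023,-0.001],0]
    - [[0.013,-0.032,-0.001],0]
    - [[0.0225,-0.0395,-0.001],0]
    - [[0.0335,-0.044,-0.001],0]
    - [[0.045,-0.0455,-0.001],0]
    - [[0.0565,-0.044,-0.001],0]
    - [[0.0675,-0.0395,-0.001],0]

```text
clock: 10.95
eef_pos: [578.3, -132.0, 116.3]
orientation: [3.14, -0.023, -1.566]
ft_force: [-3.4, 2.2, 7.7]
grip_width: 0.187
```

Emit:
step_arm:
  deltas:
    - [[0.009,0.007,0],0]
    - [[0.0165,0.0165,0],0]
    - [[0.021,0.0275,0],0]
    - [[0.0225,0.039,0],0]
    - [[0.021,0.0505,0],0]
    - [[0.0165,0.0615,0],0]
    - [[0.009,0.071,0],0]
    - [[0,0.078,0],0]

```text
clock: 11.75
eef_pos: [577.7, -53.4, 116.3]
orientation: [3.14, -0.024, -1.565]
ft_force: [-1.2, -7.0, 3.1]
grip_width: 0.187
```

Emit:
step_arm:
  deltas:
    - [[-0.0105,0.004,0],0]
    - [[-0.022,0.0055,0],0]
    - [[-0.0335,0.004,0],0]
    - [[-0.0445,-0.0005,0],0]
    - [[-0.054,-0.008,0],0]
    - [[-0.061,-0.017,0],0]
    - [[-0.0655,-0.028,0],0]
    - [[-0.067,-0.0395,0],0]

```text
clock: 12.55
eef_pos: [510.7, -92.4, 116.4]
orientation: [-3.141, -0.021, -1.566]
ft_force: [7.7, 1.5, -1.5]
grip_width: 0.181
```

Run:
```python
from h import *
s=eyes.camera("scene")
cv2.imwrite("pics/s7.png",cv2.resize(s[125:260,170:310],None,fx=4.4,fy=4.4,interpolation=3))
x=telemetry.read_state();print(x["eef_pos"],x["ft_force"],x["grip_width"])
```

```text
[510.73979797 -93.90392236 116.37711602] [ 4.60154162 -1.46800607  0.52321914] 0.1843704237488444
```

View pics/s7.png

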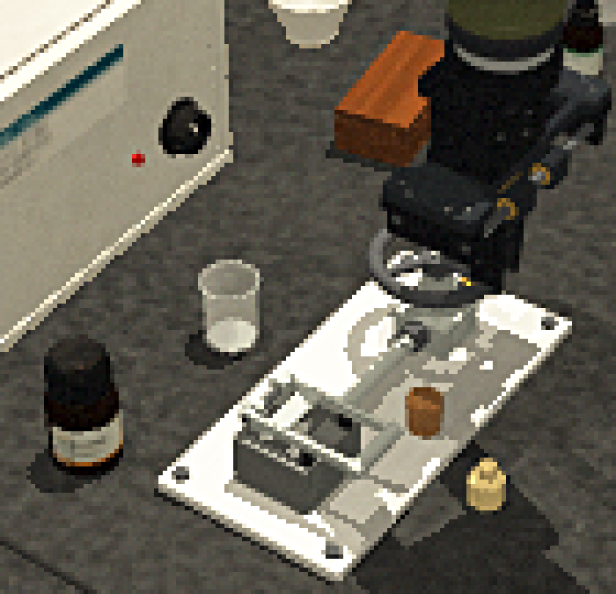

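One full turn is done: the grip held, the lever is still shut and nothing else has moved. Now the second turn.

Emit:
step_arm:
  deltas:
    - [[0.0014,-0.0115,0],0]
    - [[0.006,-0.022,0],0]
    - [[0.013,-0.0315,0],0]
    - [[0.0225,-0.0385,0],0]
    - [[0.0335,-0.043,0],0]
    - [[0.045,-0.0445,0],0]
    - [[0.0565,-0.043,0],0]
    - [[0.0675,-0.0385,0],0]

```text
clock: 13.4
eef_pos: [577.5, -132.5, 116.3]
orientation: [3.138, -0.022, -1.567]
ft_force: [-5.4, 4.0, 8.2]
grip_width: 0.184
```

Emit:
step_arm:
  deltas:
    - [[0.01,0.0075,0],0]
    - [[0.017,0.017,0],0]
    - [[0.022,0.028,0],0]
    - [[0.0235,0.0395,0],0]
    - [[0.022,0.051,0],0]
    - [[0.017,0.062,0],0]
    - [[0.01,0.0715,0],0]
    - [[0.001,0.0785,0],0]

```text
clock: 14.2
eef_pos: [577.9, -53.5, 116.3]
orientation: [3.139, -0.023, -1.566]
ft_force: [-1.0, -6.7, 3.2]
grip_width: 0.183
```

Emit:
step_arm:
  deltas:
    - [[-0.0105,0.004,0],0]
    - [[-0.022,0.0055,0],0]
    - [[-0.0335,0.004,0],0]
    - [[-0.0445,-0.0005,0],0]
    - [[-0.054,-0.008,0],0]
    - [[-0.061,-0.017,0],0]
    - [[-0.0655,-0.028,0],0]
    - [[-0.067,-0.04,0],0]

```text
clock: 15.0
eef_pos: [510.7, -93.6, 116.4]
orientation: [3.14, -0.021, -1.567]
ft_force: [7.8, 2.5, -1.2]
grip_width: 0.183
```

Emit:
step_arm:
  deltas:
    - [[0,0,0],0]
    - [[0,0,0],0]
    - [[0,0,0],0]
    - [[0,0,0],0]
    - [[0,0,0],0]
    - [[0,0,0],0]
    - [[0,0,0],0]
    - [[0,0,0],0]

```text
clock: 15.8
eef_pos: [510.7, -93.6, 116.4]
orientation: [3.14, -0.021, -1.567]
ft_force: [4.5, -2.7, -0.1]
grip_width: 0.183
```

Run:
```python
from h import *
s=eyes.camera("scene");w=eyes.camera("wrist")
cv2.imwrite("pics/s8.png",cv2.resize(s[125:260,170:310],None,fx=4.4,fy=4.4,interpolation=3))
cv2.imwrite("pics/w8.png",w)
x=telemetry.read_state();print(x["eef_pos"],x["ft_force"],x["grip_width"],x["clock"])
```

```text
[510.72866804 -93.58538808 116.36706039] [ 5.25264671 -1.19362663 -0.75561314] 0.1860271166146729 15.9
```

View pics/s8.png

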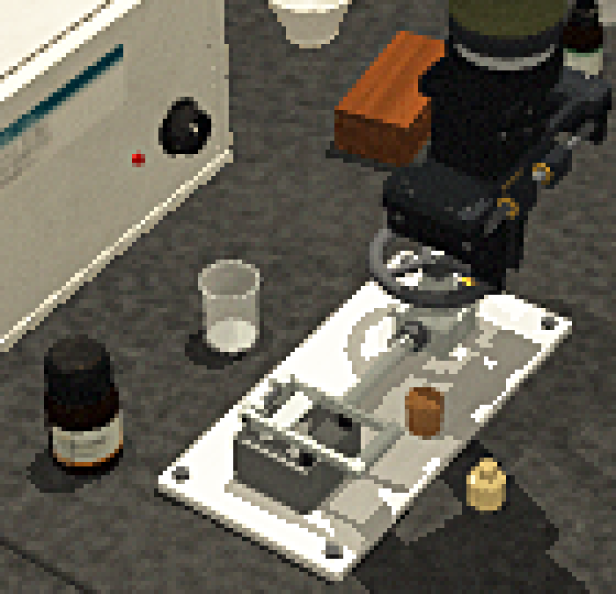

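View pics/w8.png

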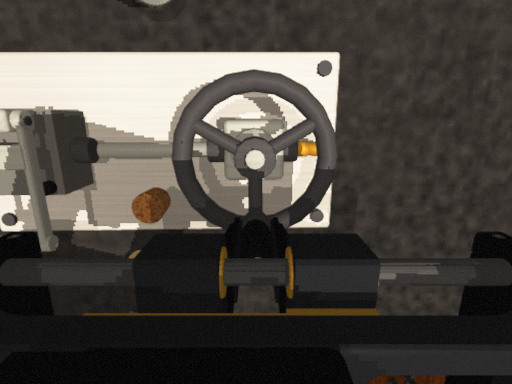

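The wrist view shows the handle spoke pointing straight at the robot, from the hub (255,158) to the handle at (257,235). The scene view shows the lever flat on the socket, with the beaker, brown bottle, cork and brass weight where they started.

```bash
python3 -c "
from plant import order;print(order.hand_in())"
```

```text
the job is handed in; nothing more can be done
None
```

I shut the clamp lever, turned the wheel clockwise to its closed stop, backed it off two full turns, and handed the job in with the handle still gripped. `hand_in` reports no verdict, so I can't confirm that it passed.

- **Lever:** I pressed the bar down until it pushed back with about 19 N at the expected height. The last scene picture still shows it lying flat on the socket.
- **Closed stop:** the wheel pushed back with about 30 N and moved less than 1 mm, with the handle at the expected zero angle.
- **Two turns back:** the final position is within about 1 mm of where the stop was, roughly 0.02 rad. The side force was small, and the wrist picture shows the handle spoke pointing straight at the robot.
- **Grip:** the opening matched the 18 mm handle from the grasp to the end, with the grip force set to 30 N. The contact force on the handle was not measured directly.
- **Other things:** the beaker, brown bottle, cork and brass weight look unmoved in the last scene picture. I didn't check the dropper bottle's position separately, but the arm never came down near it.
- **Time:** the job took 15.9 s of the 69 s allowed.

The wrist and top cameras disagreed by about 4 mm on the wheel centre. I took the centre from where the gripped handle actually travelled instead. The tool ended tilted by about 0.02 rad, left over from pressing the stop, which should not matter.

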